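Feed a specimen box through the drop-box flap

TASK

Push the small square specimen box along the grey deck and in through the orange flap of the drop box, so that it slides down the chute inside, then draw back so that the flap falls shut behind it. Use the fingers only to push, gently: never pinch the box or pick it up, and leave the two vials on the deck standing where they are.

Things in the scene. Friction and masses are not known exactly. Their poses are not given: they have to be found in the camera images.
- chute: The drop box with its deck, fixed to the bench. Origin: at bench height, in the middle under the closed flap; x points in the feed direction (in through the flap), y to the left, z up. The flat grey deck in front of the flap has its top 50 mm above the bench and runs from x = -200 to +4 mm and y = -150 to +150 mm. All positions below named x, y are in this frame.
- funnel (a point): Point on the deck at x = -75 mm, y = 0, where the funnel begins: two white guide walls standing on the deck, 5 mm thick, 18 mm high, about 156 mm apart here and narrowing to about 80 mm at x = -11 mm, where the white cheeks of the drop box begin (80 mm apart inside, 108 mm high above the bench, back to x = 175 mm).
- deck_end (a point): Point on the deck's inner end, x = 4 mm, y = 0, 50 mm above the bench. Behind it a slippery steel chute falls at 30 degrees to x = 77 mm; a box whose middle has passed this end tips over it and slides down by itself. A clear cover lies over the chute, 108 to 111 mm above the bench, from x = 11 mm to the back.
- chute_foot (a point): Middle of the slippery level floor at the foot of the chute, x = 123 mm, y = 0, 8 mm above the bench; this floor runs from x = 77 mm to the back wall at x = 170 mm.
- flap (a joint): Swing of the orange gravity flap, rad: 0 hanging closed, growing as its lower edge swings inward (to +x), up to 1.45; it cannot swing outward. 75 mm wide, 3 mm thick, 30 g. It hangs freely, with no spring, from a level 7 mm steel rod at x = 0, 52 mm above the deck, reaches down to 4 mm above the deck, and falls shut by its weight when nothing holds it.
- flap_edge (a point): Middle of the flap's lower edge.
- box: Loose square card specimen box with a white lid and cream base, 60 x 60 x 30 mm (58 mm square where it is touched, 27 mm high there), about 0.15 kg, standing on the deck in front of the funnel, turned up to 0.3 rad against the chute and up to 45 mm to either side of its middle. Origin: middle of its underside; z up; x and y along its sides.
- vial_black: Loose specimen vial with a black cap, 23 mm across, 50 mm high, standing on the deck near its left or right side, 125 mm from the middle. Origin: middle of its underside. To be left alone.
- vial_blue: Loose specimen vial with a blue cap, 22 mm across, 48 mm high, standing on the deck at the other side. Origin: middle of its underside. To be left alone.

How it is judged:
By the outcome, as a careful person would: the job done as asked, in the order asked, and still so for the second after the job is handed in, with the robot touching nothing.
It also fails if it takes over 45 s, if anything falls off the work surface, if the arm or the gripper's body presses on something with over 40 N, if the wrist force passes 120 N, or if a joint passes its speed limit or range.

ROBOT

A 6-joint arm with a two-finger parallel gripper is mounted at the origin on a cart in front of the work surface, level with it; the furniture and walls round the work are solid. World frame = base frame: x ahead of the robot, y to its left, z up, the work surface at z = 0. Lengths are in m, angles in rad, forces in N, time in s.
With the tool pointing down it reaches from about 0.3 to 0.875 m from the base axis. Payload 6.4 kg.
Tool frame: the origin (TCP) lies where the fingers leave the gripper's body, on its centre line; the fingertips stand 73 mm ahead of it and the grasp point (between the pads) lies 54 mm ahead of it; z points along the fingers, y is the line along which they close (so a half turn about z gives the same grasp; the last joint's range is limited). The gripper opens to 85 mm and grips with 20 to 120 N. Pads are 22 mm wide; open, the fingers measure 114 mm over their backs; the gripper's body (76 mm by 85 mm) begins 54 mm behind the grasp point. The pads swing forward as they close: fully open they stand 13 mm farther back than shut.
Start: joints at [-1.325, 0.181, 1.607, -0, 1.354, -0.206], TCP at [0.251, -0.517, 0.304] pointing down, gripper open.
Joint ranges: [-2.99, 2.99], [-0.89, 2.07], [0.3, 2.58], [-1.14, 4.28], [0, 2.63], [-3.12, 3.12]. Speed limits (rad/s): [2.57, 2.57, 3.01, 3.14, 3.14, 3.14].

INTERFACE

Orientations are given as a unit quaternion [w, x, y, z].
In Python, from bench import ctrl gives the robot as it stands.
- The arm moves only by the tool carry_out, never from a script. Its argument "steps" is one flat list of numbers, 7 for each row, row after row: the shift along the tool's x, y, z in m, then the turn, a rotation vector about the tool's x, y, z in rad, then the opening, from 0 (shut) to 1 (fully open). In form: [dx, dy, dz, wx, wy, wz, claw, dx, dy, dz, wx, wy, wz, claw, ...]. A call has 1 to 20 rows; each row is the pose to reach, as a shift and turn from the pose commanded when the call began, along the tool's axes at that moment; what a row does not reach only later rows make up. A row lasts 1/10 s, in which the tool goes at most 50 mm and 8.59 degrees, less where a joint would pass 70% of its speed; a pose out of reach is approached as far as the arm can. A call with a gripper value outside its range is refused whole. The fingers move at their own pace and stop on an object; the grip force is fixed at half the most. Time passes only in rows, so rows that repeat a pose let the fingers close. It gives the time, the measured TCP pose, the force, the opening and the grip force at its end, in the units of the state.
- ctrl.get_obs(): the state, without advancing time (a new reading comes with each control period).
- ctrl.camera(name): name is "side" or "top" or "wrist"; returns the picture (420x560x3 uint8, red, green, blue); there is no depth.
- ctrl.camera_params(name): a dict with "vertical_fov" (degrees; the focal length in pixels is half the picture's height over the tangent of half this angle, whatever the lens; pixels are square), "cx", "cy" (the principal point, pixels), "cam_to_world" (4x4, takes a point from camera to world coordinates); the wrist camera has in their place "hand_eye" (4x4, takes a point from camera to tool coordinates, whose origin is the TCP and whose axes are the flange's). Camera axes: x right, y down, z forward; pixel columns grow to the right and rows downward; lengths in m; the calibration is good to about 2 mm. The wrist camera is an equidistant fisheye: a pixel r from the principal point sees the ray r / f radians off the axis. A picture is of the moment at which its call begins: read the wrist's pose just before it. camera_params takes no time and is no camera call.
- ctrl.hand_in(): hands the job in; it is judged then, once.
The state is a dict: "time_s": time; "q": joint angles; "dq": joint speeds; "joint_efforts": joint torques, N m; "eef_pos": TCP position; "eef_rot": TCP orientation; "wrist_force": force on the tool from outside, world axes, zero at the start; "torque": the same for the moment, N m; "opening": opening from 0.0 (shut) to 1.0 (fully open); "grasp_force": force on a finger pad.
Only numpy, scipy, OpenCV 4.12 (cv2) and the standard library are available. Lean on these libraries where they do the work, as an engineer would, in place of code of your own. Each camera call takes 0.05 s, during which the arm holds its last target. There are 200 camera calls.

## Working session

There is one attempt and no reset: what is moved stays moved. The work goes in short steps, Python scripts to look and compute and a tool call to move; the robot and the scene stay as the last step left them, time stands still between calls to the robot, and variables do not carry over. Pictures are saved under pics/ and viewed, at most 10 in all, crops included, and the job is handed in when it is done.

Besides the shell and the picture viewer there is one more tool, called after ">>>" by a JSON object that holds its "name" and its "arguments". carry_out: Moves the arm, as the interface text tells. Its arguments: {"type":"object","properties":{"steps":{"type":"array"}},"required":["steps"]}

```bash
mkdir -p pics; ls
python3 - <<'E'
from bench import ctrl
import cv2
for n in("top","side"):
    im=ctrl.camera(n); cv2.imwrite(f"pics/{n}0.png",im[:,:,::-1])
    p=ctrl.camera_params(n); print(n,p)
o=ctrl.get_obs();print(o)
E
```

```text
pics
top {'vertical_fov': 46.728164340708155, 'cx': 285.69866682878546, 'cy': 214.50004138716568, 'cam_to_world': array([[ 0.02389063, -0.99378539,  0.10871905,  0.58456636],
       [-0.999545  , -0.02174195,  0.02090645, -0.05114527],
       [-0.01841276, -0.10916905, -0.99385265,  0.92539918],
       [ 0.        ,  0.        ,  0.        ,  1.        ]])}
side {'vertical_fov': 54.95723705445974, 'cx': 277.4503816403664, 'cy': 210.01785031781924, 'cam_to_world': array([[-0.88574593, -0.18620927,  0.42518261,  0.29709844],
       [-0.46361694,  0.39962483, -0.79079664,  0.6339416 ],
       [-0.02265987, -0.89756677, -0.44029584,  0.45675518],
       [ 0.        ,  0.        ,  0.        ,  1.        ]])}
{'time_s': 0.1, 'q': array([-1.32530242e+00,  1.81448085e-01,  1.60788844e+00, -3.08910692e-05,
        1.35383765e+00, -2.06329703e-01]), 'dq': array([-0.00148445, -0.00173481, -0.00430991, -0.00054896, -0.00127843,
       -0.00020093]), 'joint_efforts': array([ 5.84500176e-04, -4.45877731e+01, -3.52239668e+01, -2.37364693e-04,
        4.10109060e-03,  3.89990078e-05]), 'eef_pos': array([ 0.25094671, -0.51692093,  0.30309412]), 'eef_rot': array([-7.90314922e-04,  9.74589220e-01,  2.23998273e-01, -3.05617025e-05]), 'wrist_force': array([-0.60927277,  0.80381455,  1.01066029]), 'torque': array([-0.05270502,  0.00470462, -0.02068092]), 'grasp_force': 0.0, 'opening': 0.9992634722904263}
```

View pics/top0.png

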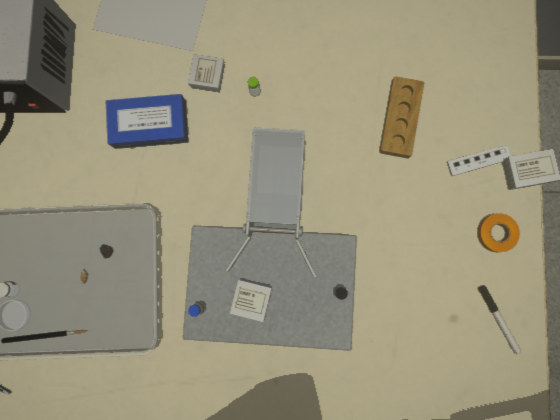

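View pics/side0.png

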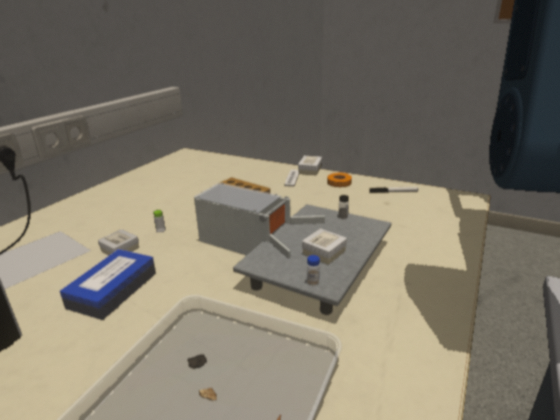

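The top view shows the deck with corners at about (191,226), (357,235), (351,349) and (183,339). The box is at (251,300), the blue vial at (195,310) on the left and the black vial at (341,292) on the right. The feed direction is up in the image, and the arm is clear of the scene.

```bash
cat > h.py <<'E'
import numpy as np, cv2
from bench import ctrl
def ray(n,px,z):
    p=ctrl.camera_params(n); f=210/np.tan(np.radians(p["vertical_fov"]/2)); T=np.array(p["cam_to_world"])
    px=np.atleast_2d(px).astype(float)
    d=np.c_[(px[:,0]-p["cx"])/f,(px[:,1]-p["cy"])/f,np.ones(len(px))]@T[:3,:3].T
    return T[:3,3]+d*((z-T[2,3])/d[:,2])[:,None]
E
python3 - <<'E'
from h import *
im=cv2.imread("pics/top0.png"); hsv=cv2.cvtColor(im,cv2.COLOR_BGR2HSV)
for p in [(215,260),(330,330),(260,235),(251,300),(240,310),(299,262),(275,180),(220,380),(273,215)]: print(p,im[p[1],p[0]],hsv[p[1],p[0]])
m=((hsv[:,:,1]<40)&(hsv[:,:,2]>90)&(hsv[:,:,2]<165)).astype(np.uint8)*255
m=cv2.morphologyEx(m,cv2.MORPH_CLOSE,np.ones((3,3)));m[:,:165]=0;m[:222]=0;m[360:]=0
n,l,s,c=cv2.connectedComponentsWithStats(m);i=1+s[1:,4].argmax();print(s[i])
ct=max(cv2.findContours((l==i).astype(np.uint8),0,1)[0],key=cv2.contourArea)
pts=ray("top",ct[:,0]+0.0,0.05)[:,:2].astype(np.float32)
r=cv2.minAreaRect(pts);print(r,cv2.boxPoints(r))
b=((hsv[:,:,2]>185)&(hsv[:,:,1]<60)).astype(np.uint8)*255
b[:275]=0;b[325:]=0;b[:,:220]=0;b[:,285:]=0
b=cv2.morphologyEx(b,cv2.MORPH_CLOSE,np.ones((5,5)))
ct=max(cv2.findContours(b,0,1)[0],key=cv2.contourArea);print(cv2.boundingRect(ct))
r=cv2.minAreaRect(ray("top",ct[:,0],0.08)[:,:2].astype(np.float32));print(r)
v=np.hstack([im[200:360,165:375],cv2.cvtColor(np.maximum(m//2,b),cv2.COLOR_GRAY2BGR)[200:360,165:375]])
cv2.imwrite("pics/m.png",cv2.resize(v,None,fx=1.9,fy=1.9,interpolation=0))
E
```

```text
(215, 260) [120 128 126] [ 38  16 128]
(330, 330) [123 131 129] [ 38  16 131]
(260, 235) [124 133 132] [ 33  17 133]
(251, 300) [122 138 142] [ 24  36 142]
(240, 310) [161 173 176] [ 24  22 176]
(299, 262) [121 129 127] [ 38  16 129]
(275, 180) [139 144 143] [ 36   9 144]
(220, 380) [131 161 168] [ 24  56 168]
(273, 215) [139 143 141] [ 45   7 143]
[  183   222   174   128 18410]
((0.55921471118927, -0.00806833803653717), (0.29760807752609253, 0.2196478247642517), 87.77510833740234) [[ 0.44369674 -0.15249662]
 [ 0.6631789  -0.16102378]
 [ 0.6747327   0.13635994]
 [ 0.4552505   0.1448871 ]]Traceback (most recent call last):
  File "<stdin>", line 13, in <module>
ValueError: max() iterable argument is empty
```

```bash
cat > loc.py <<'E'
from h import *
def boxpose(im):
    hsv=cv2.cvtColor(im,cv2.COLOR_BGR2HSV)
    b=(hsv[:,:,2]>152).astype(np.uint8)*255
    b[:272]=0;b[330:]=0;b[:,:215]=0;b[:,:220]=0;b[:,290:]=0
    b=cv2.morphologyEx(b,cv2.MORPH_CLOSE,np.ones((7,7)))
    ct=max(cv2.findContours(b,0,1)[0],key=cv2.contourArea)
    return cv2.minAreaRect(ray("top",ct[:,0],0.08)[:,:2].astype(np.float32)),b
E
python3 - <<'E'
from loc import *
im=cv2.imread("pics/top0.png"); hsv=cv2.cvtColor(im,cv2.COLOR_BGR2HSV)
r,b=boxpose(im);print("box",r)
m=((hsv[:,:,1]<40)).astype(np.uint8)
# deck edge lines from transitions
def fit(P):
    vx,vy,x,y=cv2.fitLine(ray("top",np.array(P),0.05)[:,:2].astype(np.float32),cv2.DIST_HUBER,0,.01,.01).ravel(); 
    return np.array([x,y]),np.array([vx,vy])
front=fit([(c,np.where(m[320:370,c])[0].max()+320+.5) for c in range(195,340,3)])
left=fit([(np.where(m[r,170:220])[0].min()+170-.5,r) for r in range(235,330,3)])
right=fit([(np.where(m[r,320:375])[0].max()+320+.5,r) for r in range(245,340,3)])
back=fit([(c,np.where(m[215:245,c])[0].min()+215-.5) for c in list(range(198,235,3))+list(range(312,350,3))])
for n,L in dict(front=front,left=left,right=right,back=back).items(): print(n,L,np.degrees(np.arctan2(L[1][1],L[1][0])))
def X(a,b):
    t=np.linalg.solve(np.c_[a[1],-b[1]],b[0]-a[0]);return a[0]+t[0]*a[1]
C=[X(front,left),X(front,right),X(back,right),X(back,left)];print(np.round(C,4));print([np.linalg.norm(C[i]-C[i-1]).round(4) for i in range(4)])
v=np.hstack([im[200:360,165:375],cv2.cvtColor(np.maximum(m*120,b),cv2.COLOR_GRAY2BGR)[200:360,165:375]])
cv2.imwrite("pics/m.png",cv2.resize(v,None,fx=1.9,fy=1.9,interpolation=0))
E
```

```text
box ((0.5269536972045898, 0.02432563155889511), (0.058617349714040756, 0.05870482325553894), 77.53449249267578)
front (array([ 0.44938368, -0.00513443], dtype=float32), array([0.03808312, 0.99927455], dtype=float32)) 87.81747
left (array([0.55658114, 0.14084947], dtype=float32), array([ 0.99928576, -0.03778907], dtype=float32)) -2.16567
right (array([ 0.54569   , -0.15646653], dtype=float32), array([ 0.99929875, -0.03744324], dtype=float32)) -2.1458411
back (array([ 0.65181655, -0.01014493], dtype=float32), array([0.03891649, 0.9992425 ], dtype=float32)) 87.769684
[[ 0.4551  0.1447]
 [ 0.4438 -0.1526]
 [ 0.646  -0.1602]
 [ 0.6575  0.137 ]]
[np.float32(0.2026), np.float32(0.2976), np.float32(0.2024), np.float32(0.2975)]
```

View pics/m.png

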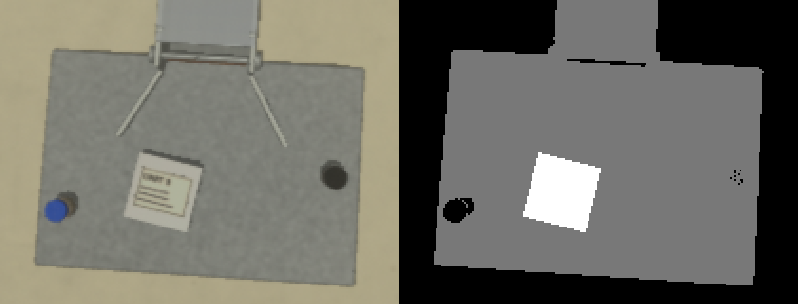

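The masks are clean. The deck measures 298 x 202.5 mm against 300 x 204 given, and the box measures 58.7 mm square, so both checks agree. Next I work out the chute frame, the vial positions and the first move.

```bash
cat >> loc.py <<'E'
from scipy.spatial.transform import Rotation as R
A=np.radians(-2.16); O=np.array([0.6485,-0.0115]); U=np.array([[np.cos(A),-np.sin(A)],[np.sin(A),np.cos(A)]])
tochute=lambda p:(np.asarray(p)[:2]-O)@U
def go(x,y,z,yaw): # chute x,y, world z, tool-x yaw in chute frame (deg) -> shift, turn
    o=ctrl.get_obs(); r=R.from_quat(o["eef_rot"],scalar_first=True)
    w=np.r_[O+U@[x,y],z]
    t=R.from_euler("z",np.degrees(A)+yaw,degrees=True)*R.from_euler("x",180,degrees=True)
    print("now",tochute(o["eef_pos"]).round(4),o["eef_pos"][2].round(4),"F",o["wrist_force"].round(1),"t",o["time_s"],"open",round(o["opening"],3))
    print("shift",r.inv().apply(w-o["eef_pos"]).round(4),"turn",(r.inv()*t).as_rotvec().round(4))
E
python3 - <<'E'
from loc import *
print("box",tochute((0.52695,0.02433)),"vials",tochute(ray("top",(195,310),.098)[0]),tochute(ray("top",(341,292),.1)[0]))
go(-.123,.085,.30,90); go(-.123,.085,.135,90)
E
```

```text
box [-0.12281407  0.0312233 ] vials [-0.14298908  0.12114891] [-0.09769302 -0.12182757]
now [-0.3782 -0.52  ] 0.3031 F [-0.6  0.8  1. ] t 0.1 open 0.999
shift [ 0.5097 -0.414   0.0039] turn [-0.0012 -0.0011 -1.0813]
now [-0.3782 -0.52  ] 0.3031 F [-0.6  0.8  1. ] t 0.1 open 0.999
shift [ 0.5097 -0.4137  0.1689] turn [-0.0012 -0.0011 -1.0813]
```

>>> {"name": "carry_out", "arguments": {"steps": [0.51,-0.415,0.0,0,0,-1.08,0.4,0.51,-0.415,0.0,0,0,-1.08,0.4,0.51,-0.415,0.0,0,0,-1.08,0.4,0.51,-0.415,0.0,0,0,-1.08,0.4,0.51,-0.415,0.0,0,0,-1.08,0.4,0.51,-0.415,0.0,0,0,-1.08,0.4,0.51,-0.415,0.0,0,0,-1.08,0.4,0.51,-0.415,0.0,0,0,-1.08,0.4,0.51,-0.415,0.0,0,0,-1.08,0.4,0.51,-0.415,0.0,0,0,-1.08,0.4,0.51,-0.415,0.0,0,0,-1.08,0.4,0.51,-0.415,0.0,0,0,-1.08,0.4,0.51,-0.415,0.0,0,0,-1.08,0.4,0.51,-0.415,0.0,0,0,-1.08,0.4,0.51,-0.415,0.0,0,0,-1.08,0.4,0.51,-0.415,0.0,0,0,-1.08,0.4,0.51,-0.415,0.0,0,0,-1.08,0.4,0.51,-0.415,0.0,0,0,-1.08,0.4]}}

```text
time_s: 1.9
eef_pos: [0.5285, 0.0774, 0.304]
eef_rot: [0.0, 0.721, 0.692, -0.0]
wrist_force: [-0.4, -1.5, -0.4]
opening: 0.398
grasp_force: 0.0
```

Run:
```python
from loc import *
go(-.123,.084,.19,90);go(-.123,.084,.135,90); cv2.imwrite("pics/w1.png",ctrl.camera("wrist")[:,:,::-1])
```

```text
now [-0.1233  0.0843] 0.304 F [-0.4 -1.5 -0.4] t 1.9 open 0.398
shift [-0.0002  0.0003  0.114 ] turn [-0.      0.0002 -0.0034]
now [-0.1233  0.0843] 0.304 F [-0.4 -1.5 -0.4] t 1.9 open 0.398
shift [-0.0002  0.0003  0.169 ] turn [-0.      0.0002 -0.0034]
```

View pics/w1.png

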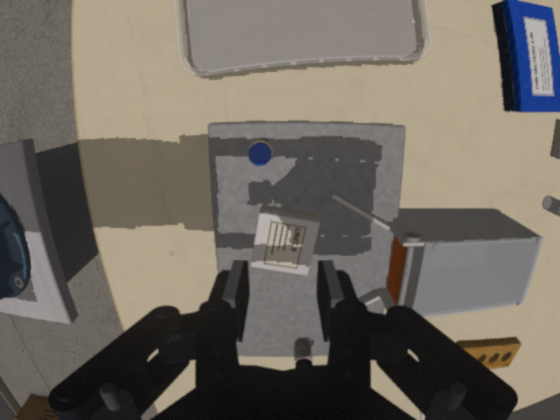

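The wrist view shows the box at about (284,243) and the blue vial at (260,153). Both fingers are clear of them, and the orange flap is at (398,270). Descending on the left side of the box.

>>> {"name": "carry_out", "arguments": {"steps": [0,0,0.03,0,0,0,0.4,0,0,0.06,0,0,0,0.4,0,0,0.09,0,0,0,0.4,0,0,0.12,0,0,0,0.4,0,0,0.14,0,0,0,0.4,0,0,0.155,0,0,0,0.4,0,0,0.168,0,0,0,0.4,0,0,0.168,0,0,0,0.4,0,0,0.168,0,0,0,0.4]}}

```text
time_s: 2.85
eef_pos: [0.5289, 0.0784, 0.1363]
eef_rot: [0.0, 0.721, 0.693, 0.0]
wrist_force: [-0.1, 0.3, 0.6]
opening: 0.401
grasp_force: 0.0
```

Run:
```python
from loc import *
go(-.123,.041,.135,90)
cv2.imwrite("pics/s2.png",np.ascontiguousarray(cv2.resize(ctrl.camera("side")[170:310,220:410,::-1],None,fx=4,fy=4,interpolation=2)))
```

```text
now [-0.1229  0.0853] 0.1363 F [-0.1  0.3  0.6] t 2.85 open 0.401
shift [-0.0443 -0.0001  0.0013] turn [ 0.0003  0.     -0.0019]
```

View pics/s2.png

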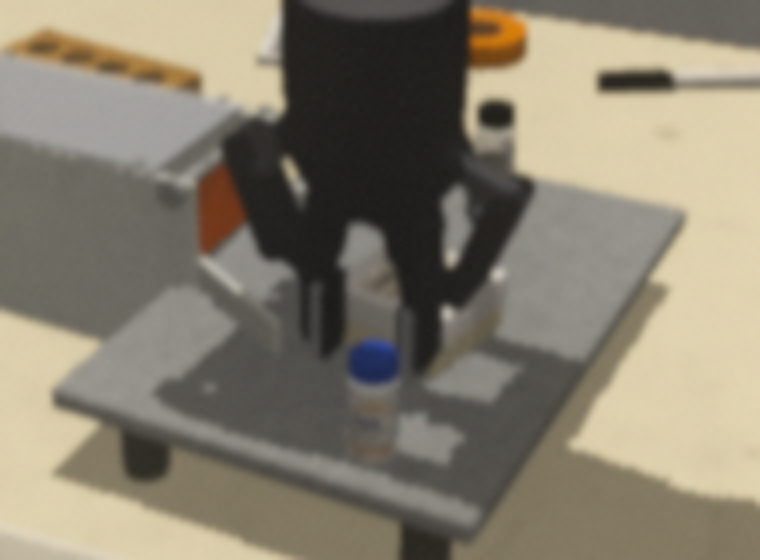

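The fingers stand between the vial (374,400) and the box, above the deck and touching nothing. Pushing sideways gently.

>>> {"name": "carry_out", "arguments": {"steps": [-0.003,0,0.001,0,0,0,0.4,-0.006,0,0.001,0,0,0,0.4,-0.009,0,0.001,0,0,0,0.4,-0.012,0,0.001,0,0,0,0.4,-0.0145,0,0.001,0,0,0,0.4,-0.017,0,0.001,0,0,0,0.4,-0.0195,0,0.001,0,0,0,0.4,-0.022,0,0.001,0,0,0,0.4,-0.0245,0,0.001,0,0,0,0.4,-0.027,0,0.001,0,0,0,0.4,-0.0295,0,0.001,0,0,0,0.4,-0.032,0,0.001,0,0,0,0.4,-0.0345,0,0.001,0,0,0,0.4,-0.037,0,0.001,0,0,0,0.4,-0.039,0,0.001,0,0,0,0.4,-0.041,0,0.001,0,0,0,0.4,-0.0425,0,0.001,0,0,0,0.4,-0.0435,0,0.001,0,0,0,0.4,-0.044,0,0.001,0,0,0,0.4,-0.044,0,0.001,0,0,0,0.4]}}

```text
time_s: 4.9
eef_pos: [0.527, 0.0347, 0.1349]
eef_rot: [0.0, 0.721, 0.693, -0.0]
wrist_force: [1.2, 0.8, 0.2]
opening: 0.398
grasp_force: 0.0
```

>>> {"name": "carry_out", "arguments": {"steps": [0.005,0,0,0,0,0,0.4,0.012,0,0,0,0,0,0.4,0.02,0,-0.02,0,0,0,0.4,0.02,0,-0.06,0,0,0,0.4,0.02,0,-0.11,0,0,0,0.4,0.02,0.03,-0.11,0,0,0,0.4,0.02,0.07,-0.11,0,0,0,0.4,0.02,0.11,-0.11,0,0,0,0.4,0.02,0.15,-0.11,0,0,0,0.4,0.02,0.17,-0.11,0,0,0,0.4,0.02,0.17,-0.11,0,0,0,0.4]}}

```text
time_s: 6.0
eef_pos: [0.6993, 0.0484, 0.2442]
eef_rot: [0.0, 0.721, 0.693, 0.0]
wrist_force: [0.1, 0.4, 0.1]
opening: 0.402
grasp_force: 0.0
```

Run:
```python
from loc import *
im=ctrl.camera("top")[:,:,::-1].copy(); cv2.imwrite("pics/t3.png",im)
r,b=boxpose(im);print("box",tochute(r[0]),r[1],r[2]-90*round(r[2]/90)+2.16)
go(-.19,0,.246,0)
cv2.imwrite("pics/t3c.png",cv2.resize(im[200:360,165:375],None,fx=3,fy=3))
```

```text
box [-0.11958072 -0.01404858] (0.09665653854608536, 0.043087512254714966) 3.486714038848877
now [0.047  0.0619] 0.244 F [ 0.2  0.5 -0.7] t 6.05 open 0.401
shift [-0.0622 -0.237  -0.0018] turn [-1.0000e-03  9.0000e-04  1.5699e+00]
```

View pics/t3c.png

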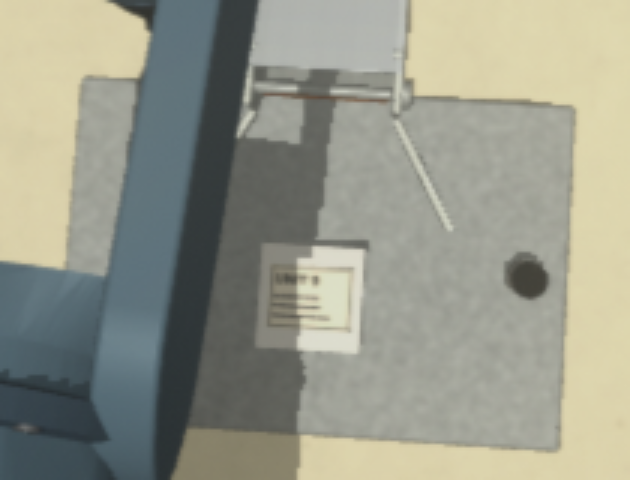

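The box is now square to the chute, with crop corners (263,243), (366,248), (358,353) and (256,347). The tool went towards +x at a safe height. I'll move it behind the box.

Run:
```python
from loc import *
c=np.array([(263,243),(366,248),(358,353),(256,347)])/3+[165,200]
w=ray("top",c,.08); print(np.array([tochute(p) for p in w]).round(4), tochute(w.mean(0)))
go(-.18,0.001,.244,0)
```

```text
[[-0.0893  0.029 ]
 [-0.0885 -0.0303]
 [-0.1479 -0.0294]
 [-0.1483  0.029 ]] [-0.11849232 -0.00040516]
now [0.047  0.0619] 0.244 F [ 0.2  0.5 -0.7] t 6.05 open 0.401
shift [-6.11e-02 -2.27e-01  2.00e-04] turn [-1.0000e-03  9.0000e-04  1.5699e+00]
```

>>> {"name": "carry_out", "arguments": {"steps": [-0.061,-0.227,0,0,0,1.57,0.4,-0.061,-0.227,0,0,0,1.57,0.4,-0.061,-0.227,0,0,0,1.57,0.4,-0.061,-0.227,0,0,0,1.57,0.4,-0.061,-0.227,0,0,0,1.57,0.4,-0.061,-0.227,0,0,0,1.57,0.4,-0.061,-0.227,0,0,0,1.57,0.4,-0.061,-0.227,0,0,0,1.57,0.4,-0.061,-0.227,0,0,0,1.57,0.4,-0.061,-0.227,0,0,0,1.57,0.4,-0.061,-0.227,0,0,0,1.57,0.4,-0.061,-0.227,0,0,0,1.57,0.4,-0.061,-0.227,0,0,0,1.57,0.4,-0.061,-0.227,0,0,0,1.57,0.4,-0.061,-0.227,0,0,0,1.57,0.4,-0.061,-0.227,0,0,0,1.57,0.4]}}

```text
time_s: 7.65
eef_pos: [0.4683, -0.0039, 0.2449]
eef_rot: [-0.0, 1.0, -0.019, -0.0]
wrist_force: [1.2, 0.8, -0.0]
opening: 0.402
grasp_force: 0.0
```

Run:
```python
from loc import *
go(-.18,0,.135,0)
```

```text
now [-0.1803  0.0008] 0.2449 F [ 1.2  0.8 -0. ] t 7.65 open 0.402
shift [0.0003 0.0008 0.1099] turn [-0.0001  0.0001  0.0001]
```

>>> {"name": "carry_out", "arguments": {"steps": [0,0,0.03,0,0,0,0.4,0,0,0.06,0,0,0,0.4,0,0,0.085,0,0,0,0.4,0,0,0.1,0,0,0,0.4,0,0,0.109,0,0,0,0.4,0.003,0,0.109,0,0,0,0.4,0.007,0,0.109,0,0,0,0.4,0.011,0,0.109,0,0,0,0.4,0.015,0,0.109,0,0,0,0.4,0.018,0,0.109,0,0,0,0.4,0.021,0,0.109,0,0,0,0.4,0.024,0,0.109,0,0,0,0.4,0.028,0,0.109,0,0,0,0.4,0.032,0,0.109,0,0,0,0.4,0.036,0,0.109,0,0,0,0.4,0.04,0,0.109,0,0,0,0.4,0.044,0,0.109,0,0,0,0.4,0.048,0,0.109,0,0,0,0.4,0.052,0,0.109,0,0,0,0.4,0.056,0,0.109,0,0,0,0.4]}}

```text
time_s: 9.65
eef_pos: [0.5247, -0.0062, 0.1358]
eef_rot: [-0.0, 1.0, -0.019, -0.0]
wrist_force: [-0.5, -0.6, -0.5]
opening: 0.399
grasp_force: 0.3
```

>>> {"name": "carry_out", "arguments": {"steps": [0.003,0,0,0,0,0,0.4,0.006,0,0,0,0,0,0.4,0.009,0,0,0,0,0,0.4,0.012,0,0,0,0,0,0.4,0.015,0,0,0,0,0,0.4,0.018,0,0,0,0,0,0.4,0.021,0,0,0,0,0,0.4,0.024,0,0,0,0,0,0.4,0.027,0,0,0,0,0,0.4,0.03,0,0,0,0,0,0.4,0.033,0,0,0,0,0,0.4,0.036,0,0,0,0,0,0.4,0.036,0,0,0,0,0,0.4]}}

```text
time_s: 10.95
eef_pos: [0.5609, -0.0076, 0.136]
eef_rot: [0.0, 1.0, -0.019, 0.0]
wrist_force: [-0.0, 0.1, 0.0]
opening: 0.403
grasp_force: 0.0
```

Run:
```python
from loc import *
go(-.026,0,.136,0)
a=ctrl.camera("side")[150:290,190:350,::-1];b=ctrl.camera("top")[160:300,210:340,::-1]
f=lambda x:cv2.resize(x,(int(x.shape[1]*2.7),378),interpolation=2)
cv2.imwrite("pics/s4.png",np.hstack([f(a),f(b)]))
```

```text
now [-0.0877  0.0006] 0.136 F [-0.   0.1  0. ] t 10.95 open 0.403
shift [0.0617 0.0006 0.    ] turn [ 0.0001 -0.0007 -0.0005]
```

View pics/s4.png

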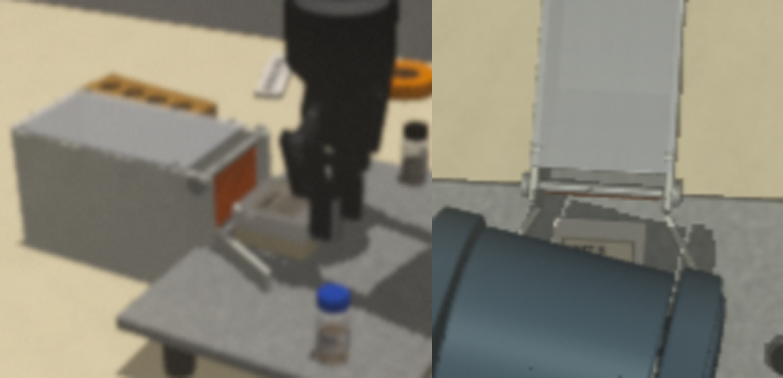

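The box sits squarely in the funnel mouth, with its front edge at about y=222 on the right panel, centred near 600 against the cheeks' middle at 603. Continuing.

>>> {"name": "carry_out", "arguments": {"steps": [0.003,0,0,0,0,0,0.4,0.006,0,0,0,0,0,0.4,0.009,0,0,0,0,0,0.4,0.012,0,0,0,0,0,0.4,0.015,0,0,0,0,0,0.4,0.018,0,0,0,0,0,0.4,0.021,0,0,0,0,0,0.4,0.024,0,0,0,0,0,0.4,0.027,0,0,0,0,0,0.4,0.03,0,0,0,0,0,0.4,0.033,0,0,0,0,0,0.4,0.036,0,0,0,0,0,0.4]}}

```text
time_s: 12.25
eef_pos: [0.5966, -0.0089, 0.1359]
eef_rot: [-0.0, 1.0, -0.019, -0.0]
wrist_force: [-0.4, 0.1, -0.0]
opening: 0.405
grasp_force: 0.4
```

>>> {"name": "carry_out", "arguments": {"steps": [0.003,0,0,0,0,0,0.4,0.006,0,0,0,0,0,0.4,0.009,0,0,0,0,0,0.4,0.012,0,0,0,0,0,0.4,0.015,0,0,0,0,0,0.4,0.018,0,0,0,0,0,0.4,0.021,0,0,0,0,0,0.4,0.024,0,0,0,0,0,0.4,0.026,0,0,0,0,0,0.4,0.026,0,0,0,0,0,0.4,0.026,0,0,0,0,0,0.4]}}

```text
time_s: 13.35
eef_pos: [0.6223, -0.0099, 0.1358]
eef_rot: [-0.0, 1.0, -0.019, -0.0]
wrist_force: [-0.7, -0.2, 0.4]
opening: 0.399
grasp_force: 0.0
```

Run:
```python
from loc import *
go(-.026,0,.136,0)
a=ctrl.camera("side")[150:290,190:350,::-1];b=ctrl.camera("top")[120:260,210:340,::-1]
f=lambda x:cv2.resize(x,(int(x.shape[1]*2.7),378),interpolation=2)
cv2.imwrite("pics/s5.png",np.hstack([f(a),f(b)]))
```

```text
now [-0.0262  0.0006] 0.1358 F [-0.7 -0.2  0.4] t 13.35 open 0.399
shift [ 0.0002  0.0006 -0.0002] turn [-0.      0.     -0.0005]
```

View pics/s5.png

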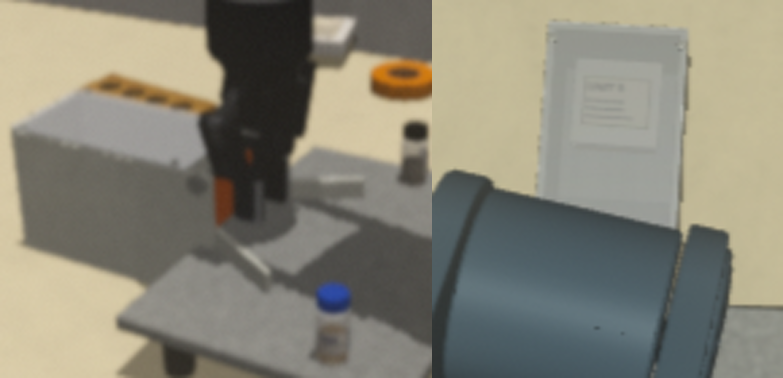

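The box is visible through the clear cover at the foot of the chute (crop 612,104). Drawing back straight, then up.

>>> {"name": "carry_out", "arguments": {"steps": [-0.01,0,0,0,0,0,0.4,-0.03,0,0,0,0,0,0.4,-0.06,0,0,0,0,0,0.4,-0.09,0,0,0,0,0,0.4,-0.12,0,0,0,0,0,0.4,-0.14,0,-0.01,0,0,0,0.4,-0.15,0,-0.04,0,0,0,0.4,-0.16,0,-0.08,0,0,0,0.4,-0.18,0,-0.12,0,0,0,0.4,-0.2,0,-0.15,0,0,0,0.4,-0.22,0,-0.17,0,0,0,0.4,-0.23,0,-0.17,0,0,0,0.4,-0.23,0,-0.17,0,0,0,0.4,-0.23,0,-0.17,0,0,0,0.4]}}

```text
time_s: 14.85
eef_pos: [0.3921, -0.001, 0.3047]
eef_rot: [-0.0, 1.0, -0.019, -0.001]
wrist_force: [0.2, -0.3, 0.4]
opening: 0.398
grasp_force: 0.0
```

Run:
```python
from loc import *
go(-.25,0,.3,0)
a=ctrl.camera("side")[150:290,190:390,::-1];b=ctrl.camera("top")[110:360,170:370,::-1]
f=lambda x:cv2.resize(x,(int(x.shape[1]*420/x.shape[0])*2//3,420*2//3),interpolation=2)
cv2.imwrite("pics/s6.png",np.hstack([f(a),f(b)]))
```

```text
now [-0.2566  0.0008] 0.3047 F [ 0.2 -0.3  0.4] t 14.85 open 0.398
shift [0.0066 0.0008 0.0047] turn [-0.0004  0.0011 -0.0008]
```

View pics/s6.png

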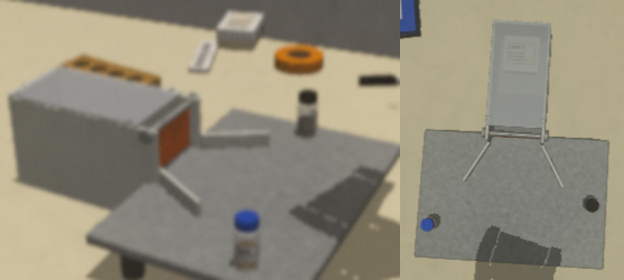

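The flap hangs shut (175,137), the box lies at the foot of the chute (520,55), and both vials are standing where they were.

```bash
python3 -c "
from bench import ctrl
print(ctrl.hand_in())"
```

```text
the job is handed in; nothing more can be done
None
```

The specimen box went in through the flap and lies at the foot of the chute, the flap is shut behind it, both vials still stand in place, and the job is handed in.

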